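Air-switch suction test: set the cock, draw the pump handle to the index, hold

TASK

A boiler air-pressure switch is screwed onto one of the two ports of the bench vacuum pump and is to be tested under suction, let in gently. First, with the pump handle still home, turn the wing handle of the shut-off cock in that port's pipe to half open (on its middle line, 45 degrees to the pipe); then draw the spring-return T-handle out until its pointer stands over the line of the index on the stroke scale, and keep it there: finish still holding the handle at the index, do not let go. Leave the other port's cock, the index and all the other things on the bench as they are.

Things in the scene. Friction and masses are not known exactly. Their poses are not given: they have to be found in the camera images.
- pump: Bench vacuum pump, bolted down: grey base plate 325 x 330 x 12 mm. Origin on the bench under the cylinder's centre line; plate from x -190 to +135 mm, y +-165. x points from T-handle to gauge, y left, z up. Cylinder axis 90 mm above the bench, end caps 56 mm wide (top 118), gland nut to x -56. Gauge at x 112 (top 155). Branch pipes at y +125 and -125, each with a cock at x +10 and a port at x -65.
- handle (a point): Centre of the crossbar of the black T-handle: 16 mm thick, 80 mm long along pump y, 90 mm above the bench, at pump x -110 mm when home; pulled out along pump -x (towards the robot). A 10 mm steel rod leads from its middle back (+x) to the cylinder, 46 mm of it free when home. Axes as the pump's. Free space below down to 60 mm above the bench, but for the pointer.
- plunger (a joint): How far the T-handle is drawn out, m: 0 = home (spring-held), end stop 0.075. Return spring: about 4.4 N at home plus 110 N per m, plus 0.8 N friction; it runs home when let go.
- pointer (a point): Lower tip of the flat steel pointer (3 mm thick along x) hanging under the left end of the crossbar, 50 mm left of the rod axis, 60 mm above the bench; same pump x as the crossbar's centre line, and moves with it. Axes as the pump's.
- index (a point): White line on top of the index rider, a dark steel block 14 x 22 mm clamped on the stroke scale under the pointer's path; 52 mm above the bench, 8 mm below the pointer tip, set 35 to 60 mm further out (pump -x) than the pointer's home. Axes as the pump's. The handle is at the index when pointer and line have the same pump x. Takes 40 N to shift.
- cock_l (a joint): Opening of the left cock (pump +y), rad: 0 = shut, wing crosswise to the pipe (along pump y); 1.571 = open, wing in line with the pipe; half open = 0.785. Opens counter-clockwise seen from above; stays where it is left (friction 0.1 N m); stops at both ends. Starts between 0 and 0.25.
- cock_r (a joint): Opening of the right cock (pump -y), the same: opens counter-clockwise seen from above, half open = 0.785.
- wing_l (a point): Left cock's wing handle, on its vertical turning axis at grip height, 108 mm above the bench. Steel wing 48 mm long, 8 mm thick, 96 to 118 mm above the bench, over an index disc (top 90 mm) with short lines for shut and open and a longer one for half. x axis along the wing, turning with it.
- wing_r (a point): Right cock's wing handle, the same as wing_l.
- wing_tip_l (a point): Point near one end of the left wing, 22 mm from the axis along the point's x.
- wing_tip_r (a point): Point near one end of the right wing, 22 mm from the axis along the point's x.
- port_l (a point): Mouth of the left port, 72 mm above the bench at pump x = -65 mm, y = +125 mm: one port carries the switch, the other the plug.
- port_r (a point): Mouth of the right port, 72 mm above the bench at pump x = -65 mm, y = -125 mm.
- switch: The air-pressure switch under test: white plastic disc 62 mm across with a small black connector on top, top 118 mm above the bench. Origin at its foot, in the mouth of its port. Screwed on, does not come off.
- plug: Small brass square-headed plug 24 mm across, top 90 mm above the bench, screwed in the port that is not in use. Origin at its foot.
- adapter: Bystander: loose brass hose adapter 24 mm across, 30 mm tall, standing on the pump's base plate at its front right corner. Origin under its foot.
- flux_jar: Bystander: small jar with black cap, 48 mm across, 45 mm tall, left of the pump. Origin under its foot.
- inlet_valve: Bystander: white water inlet valve with black coil, 115 mm long, 70 mm tall, right of the pump. Origin under its middle.
- solder_spool: Bystander: steel-grey solder spool 56 mm across, 44 mm tall. Origin under its foot.
- multimeter: Bystander: black hand multimeter lying on its back, 135 x 70 x 36 mm. Origin under its middle.
- drain_pump: Bystander: drain pump standing on its grey volute, 76 mm across, 87 mm tall. Origin under its foot.
- screwdriver: Bystander: screwdriver 190 mm long lying on the bench. Origin under its middle.

How it is judged:
By the outcome, as a careful person would: the job done as asked, in the order asked, and still so for the second after the job is handed in, while the arm keeps its last pose, push and grip.
It also fails if it takes over 48 s, if anything falls off the work surface, if the arm or the gripper's body presses on something with over 40 N, if the wrist force passes 120 N, or if a joint passes its speed limit or range.

ROBOT

A 6-joint arm with a two-finger parallel gripper is mounted at the origin on the work surface. World frame = base frame: x ahead of the robot, y to its left, z up, the work surface at z = 0. Lengths are in m, angles in degrees, forces in N, time in s.
With the tool pointing down it reaches from about 0.275 to 0.875 m from the base axis. Payload 12.5 kg.
Tool frame: the origin (TCP) lies on the centre line of the jaws, within the pads' length; the fingertips stand 11 mm ahead of it and the grasp point (between the pads) lies 8 mm behind it; z points along the fingers, y is the line along which they close (so a half turn about z gives the same grasp; the last joint's range is limited). The gripper opens to 85 mm and grips with 20 to 120 N. Pads are 22 mm wide; open, the fingers measure 114 mm over their backs; the gripper's body (76 mm by 85 mm) begins 54 mm behind the grasp point. The pads swing forward as they close: fully open they stand 13 mm farther back than shut.
Start: joints at [-4.847, 20.094, 94.641, -0, 65.266, -4.847], TCP at [0.55, 0, 0.242] pointing down, gripper open.
Joint ranges: [-157.81, 157.81], [-45, 120.19], [0.68, 151.7], [-89.99, 269.99], [4.06, 180], [-164.3, 164.3]. Speed limits (degrees/s): [127.2, 127.2, 159.86, 180, 180, 180].

INTERFACE

Orientations are given as a 3x3 rotation matrix whose columns are the frame's x, y, z axes.
In Python, from rig import read_state, read_camera, calibration, finish_job, recognise, spot_point gives the robot as it stands.
- The arm moves only by the tool servo_tool, never from a script. Its argument "targets" is a list of rows, each a list of 7 numbers: the turn, a rotation vector about the tool's x, y, z in units of 5 degrees (1.0 is 5 degrees), then the shift along the tool's x, y, z in units of 200 mm (1.0 is 200 mm), then the opening, from -1 (shut) to 1 (fully open). A call has 1 to 12 rows; each row shifts and turns the commanded pose from where the row before left it, along the tool's axes as they then stand; what a row does not reach is not made up. A row lasts 1/10 s, in which the tool goes at most 50 mm and 8.59 degrees, less where a joint would pass 70% of its speed; a pose out of reach is approached as far as the arm can. A call with a number of a shift or a turn outside -1 to 1 is refused whole. A call with a gripper value outside its range is refused whole. The fingers move at their own pace and stop on an object; "newtons" is the grip in N (left out, the last holds). Time passes only in rows, so rows that do not move let the fingers close. It gives the time, the measured TCP pose, the force, the opening and the grip force at its end, in the units of the state.
- read_state(): the state, without advancing time (a new reading comes with each control period).
- read_camera(name): name is "scene" or "side" or "wrist"; returns (picture, depth): 420x560x3 uint8, red, green, blue; 420x560 float32, m along the optical axis (not along the pixel's ray), 0 where there is no reading.
- calibration(name): a dict with "K" (3x3 intrinsics, pixels), "R" (3x3) and "t" (3): a world point X has camera coordinates R X + t; the wrist camera has in their place "tool_from_camera" (4x4, takes a point from camera to tool coordinates, whose origin is the TCP and whose axes are the flange's). Camera axes: x right, y down, z forward; pixel columns grow to the right and rows downward; lengths in m; the calibration is good to about 2 mm. A picture is of the moment at which its call begins: read the wrist's pose just before it. calibration takes no time and is no camera call.
- finish_job(): hands the job in; it is judged then, once.
Trained networks look in the newest picture that a camera, given by its name, has taken for a name from the list of things; names that differ only in an ending like _2 or _b are one class to them, and where a whole thing is asked for, a point or a joint stands for the part that bears it (a point fixed in the world has none). Each returns a list of dicts, best first, with "p" (0 to 1); they miss things now and then, are a little off and sometimes report something else, mostly with a low value. They report only what shows in the picture. A call takes as long as a camera call.
- recognise(camera, name): "centre" ([x, y, z] in m, in world coordinates, good to about 4 mm: the middle of the surface that is visible of it).
- spot_point(camera, name): "centre" ([x, y, z] in m, in world coordinates, good to about 4 mm: a listed point, or the origin of a listed thing).
The state is a dict: "time": time; "joints": joint angles; "qvel": joint speeds; "joint_torque": joint torques, N m; "tool_pos": TCP position; "ee_rot": TCP orientation; "force": force on the tool from outside, world axes, zero at the start; "torque": the same for the moment, N m; "grip_width": opening from 0.0 (shut) to 1.0 (fully open); "grip_force": force on a finger pad.
Only numpy, scipy, OpenCV 4.12 (cv2) and the standard library are available. Lean on these libraries where they do the work, as an engineer would, in place of code of your own. Each camera call takes 0.05 s, during which the arm holds its last target. There are 200 camera calls.

## Working session

There is one attempt and no reset: what is moved stays moved. The work goes in short steps, Python scripts to look and compute and a tool call to move; the robot and the scene stay as the last step left them, time stands still between calls to the robot, and variables do not carry over. Pictures are saved under pics/ and viewed, at most 10 in all, crops included, and the job is handed in when it is done.

Besides the shell and the picture viewer there is one more tool, called after "Emit:" by a JSON object that holds its "method" and its "body", one argument or row to a line. servo_tool: Moves the arm, as the interface text tells. Shifts and turns lie within -1 to 1; 1 stands for 200 mm of shift or 5 degrees of turn. Its arguments: {"type":"object","properties":{"targets":{"type":"array"},"newtons":{"type":"number"}},"required":["targets"]}

```bash
mkdir -p pics; ls
python3 - <<'E'
from rig import *
import cv2,numpy as np
for c in ["scene","side"]:
    im,d=read_camera(c); cv2.imwrite(f"pics/{c}0.png",cv2.cvtColor(im,cv2.COLOR_RGB2BGR))
    np.save(f"pics/{c}0d.npy",d)
    for n in ["handle","pointer","index","wing_l","wing_r","wing_tip_l","wing_tip_r","port_l","port_r","switch","plug","pump","adapter"]:
        r=spot_point(c,n)
        print(c,n,[(np.round(q["centre"],4).tolist(),round(q["p"],2)) for q in r[:2]])
print(read_state()["time"],read_state()["ee_rot"])
E
```

```text
pics
scene handle [([0.5335, 0.0341, 0.09], 0.61), ([0.4954, -0.0819, 0.0122], 0.28)]
scene pointer [([0.5338, 0.084, 0.0575], 0.74)]
scene index [([0.6572, 0.1492, 0.1099], 0.72), ([0.4748, 0.09, 0.0552], 0.47)]
scene wing_l [([0.6487, -0.0988, 0.1084], 0.62), ([0.6554, 0.1464, 0.1105], 0.6)]
scene wing_r [([0.6487, -0.0988, 0.1084], 0.62), ([0.6554, 0.1464, 0.1105], 0.6)]
scene wing_tip_l [([0.6435, 0.0293, -0.0013], 0.74), ([0.6429, -0.0731, 0.1082], 0.58)]
scene wing_tip_r [([0.6435, 0.0293, -0.0013], 0.74), ([0.6429, -0.0731, 0.1082], 0.58)]
scene port_l [([0.5686, -0.0901, 0.0732], 0.98), ([0.585, 0.1561, 0.0665], 0.93)]
scene port_r [([0.5686, -0.0901, 0.0732], 0.98), ([0.585, 0.1561, 0.0665], 0.93)]
scene switch [([0.5685, -0.096, 0.0724], 0.73)]
scene plug [([0.5856, 0.1576, 0.0719], 0.65)]
scene pump [([0.6425, 0.0263, -0.0009], 0.7)]
scene adapter [([0.4946, -0.0829, 0.0113], 0.55)]
side handle [([0.5321, 0.0314, 0.0909], 0.5)]
side pointer [([0.5412, 0.0864, 0.0579], 0.73), ([0.571, -0.0951, 0.0715], 0.3)]
side index [([0.5858, 0.1581, 0.073], 0.63), ([0.4764, 0.085, 0.04
[... 187 characters left out ...]
_l [([0.6583, 0.1699, 0.1029], 0.63), ([0.6443, -0.0787, 0.1049], 0.63)]
side wing_tip_r [([0.6583, 0.1699, 0.1029], 0.63), ([0.6443, -0.0787, 0.1049], 0.63)]
side port_l [([0.5679, -0.0948, 0.0714], 0.84), ([0.5832, 0.1575, 0.0725], 0.64)]
side port_r [([0.5679, -0.0948, 0.0714], 0.84), ([0.5832, 0.1575, 0.0725], 0.64)]
side switch [([0.5719, -0.0976, 0.0719], 0.63), ([0.6667, 0.2301, 0.0017], 0.16)]
side plug [([0.5824, 0.1559, 0.071], 0.62)]
side pump [([0.6403, 0.0258, 0.0008], 0.66)]
side adapter [([0.4997, -0.0848, 0.0112], 0.44)]
1.4 [[-1.50586117e-05  1.00000000e+00 -1.34234896e-05]
 [ 1.00000000e+00  1.50582511e-05 -2.68615204e-05]
 [-2.68613183e-05 -1.34238941e-05 -1.00000000e+00]]
```

View pics/scene0.png

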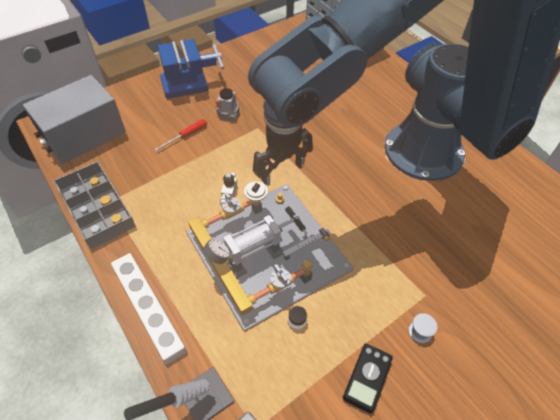

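View pics/side0.png

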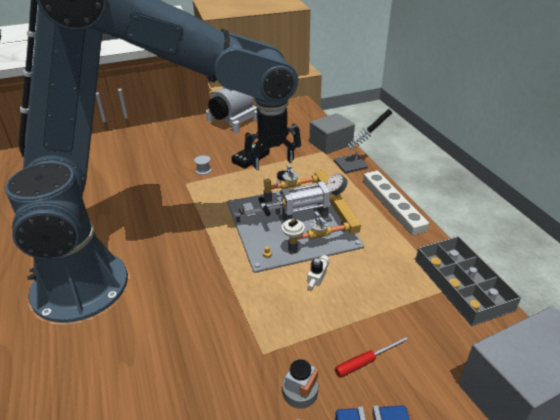

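The scene picture shows the switch (white disc, ~(256,190)) on the right port and the plug on the left (~(307,268)). The side picture agrees, with the switch at ~(293,227). So the right cock is the one to turn. I'll check it with the wrist camera.

```bash
cat > h.py <<'E'
from rig import *
import cv2,numpy as np
def wshot(name,names=()):
    s=read_state(); im,d=read_camera("wrist"); c=calibration("wrist")
    cv2.imwrite(f"pics/{name}.png",cv2.cvtColor(im,cv2.COLOR_RGB2BGR))
    T=np.eye(4);T[:3,:3]=s["ee_rot"];T[:3,3]=s["tool_pos"]
    M=T@np.array(c["tool_from_camera"]); np.savez(f"pics/{name}.npz",d=d,M=M,K=c["K"])
    for n in names:
        print(n,[(np.round(q["centre"],4).tolist(),round(q["p"],2)) for q in spot_point("wrist",n)[:3]])
    return s
def cloud(name):
    z=np.load(f"pics/{name}.npz");d=z["d"];K=z["K"];M=z["M"]
    v,u=np.mgrid[:d.shape[0],:d.shape[1]]
    P=np.stack([(u-K[0,2])/K[0,0]*d,(v-K[1,2])/K[1,1]*d,d],-1)
    P=P@M[:3,:3].T+M[:3,3]; P[d==0]=np.nan
    return P
def px(name,p):
    z=np.load(f"pics/{name}.npz");q=np.linalg.inv(z["M"])@np.r_[p,1];a=z["K"]@q[:3];return a[:2]/a[2]
E
python3 - <<'E'
from h import *
wshot("w0",["handle","pointer","index","wing_r","wing_tip_r","port_r","pump"])
print(calibration("wrist")["tool_from_camera"])
E
```

```text
handle [([0.5333, 0.0309, 0.0918], 0.94)]
pointer [([0.5339, 0.0819, 0.0588], 0.79)]
index [([0.475, 0.0904, 0.0523], 0.71)]
wing_r [([0.4995, -0.0818, 0.0096], 0.62)]
wing_tip_r [([0.6435, -0.0734, 0.1096], 0.96)]
port_r []
pump [([0.6408, 0.0255, -0.0049], 0.96)]
[[-2.09683470e-04 -9.58577906e-01 -2.84830396e-01  7.19701786e-02]
 [ 9.99999601e-01  4.62340039e-05 -8.91766766e-04 -8.33009382e-04]
 [ 8.67996769e-04 -2.84830469e-01  9.58577514e-01 -1.30862577e-01]
 [ 0.00000000e+00  0.00000000e+00  0.00000000e+00  1.00000000e+00]]
```

View pics/w0.png

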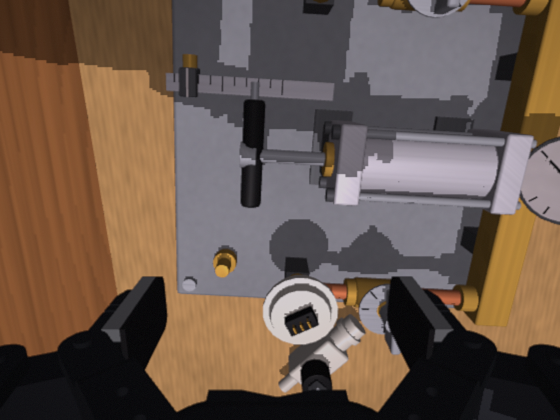

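The wrist view shows the crossbar at ~(253,155), the pointer at ~(255,90) and the index rider at ~(188,75). The wing at ~(400,320) is hidden by the finger, so I'll move to get a clear view of it.

Emit:
{"method": "servo_tool", "body": {
  "targets": [
    [0,0,0,-0.175,0.118,0,-0.1],
    [0,0,0,-0.175,0.118,0,-0.1],
    [0,0,0,-0.175,0.118,0,-0.1],
    [0,0,0,-0.175,0.118,0,-0.1],
    [0,0,0,0,0,0,-0.1],
    [0,0,0,0,0,0,-0.1]
  ]
}}

```text
time: 2.4
tool_pos: [0.6443, -0.1405, 0.2416]
ee_rot: [[0.001, 1.0, -0.001], [1.0, -0.001, 0.0], [0.0, -0.001, -1.0]]
force: [-0.9, 0.4, -0.4]
grip_width: 0.45
grip_force: 0.0
```

Run:
```python
from h import *
s=wshot("w1",["wing_r","wing_tip_r","port_r","switch"]); print(s["tool_pos"],s["grip_width"],s["time"])
P=cloud("w1")
q=np.array([0.6445,-0.099])
m=(P[...,2]>.110)&(P[...,2]<.124)&(np.hypot(P[...,0]-q[0],P[...,1]-q[1])<.032)
A=P[m][:,:2];print(len(A),A.mean(0),np.median(P[m][:,2]),A.min(0),A.max(0))
r=cv2.minAreaRect((A*1000).astype(np.float32));print(r)
w,v=np.linalg.eigh(np.cov(A.T));print(np.degrees(np.arctan2(v[1,1],v[0,1]))%180,np.sqrt(w))
print(px("w1",[*q,.118]))
```

```text
wing_r [([0.6442, -0.0959, 0.1091], 0.83)]
wing_tip_r [([0.645, -0.0712, 0.1109], 0.88)]
port_r []
switch [([0.5661, -0.0948, 0.0712], 0.72)]
[ 0.64427049 -0.14045711  0.24163474] 0.45031376755802105 2.4
968 [ 0.64247225 -0.0976191 ] 0.1169587754197389 [ 0.63494886 -0.12172728] [ 0.65013882 -0.07483214]
((642.5538330078125, -98.26404571533203), (46.858863830566406, 15.182206153869629), 89.45532989501953)
92.63729102862222 [0.00300751 0.01259672]
[278.85308274 148.36364607]
```

View pics/w1.png

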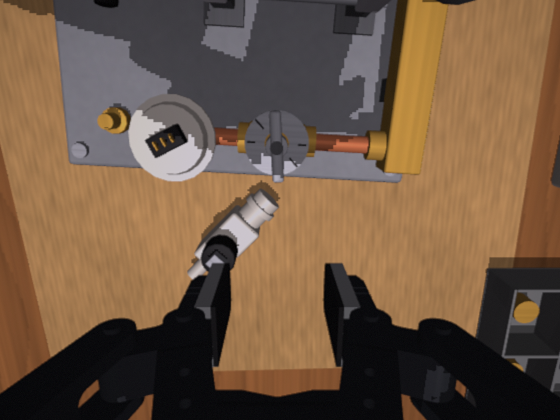

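The wrist view has the right wing pivot at ~(277,148). The wing is nearly crosswise, from (276,112) to (278,180). I'll get a precise pump yaw from straight edges.

Run:
```python
from h import *
def lines(name,z,minlen,rect=None):
    im=cv2.imread(f"pics/{name}.png",0); L=cv2.createLineSegmentDetector().detect(im)[0][:,0]
    f=np.load(f"pics/{name}.npz");M=f["M"];K=f["K"]
    def W(u,v):
        r=M[:3,:3]@np.linalg.solve(K,[u,v,1]);return M[:3,3]+r*(z-M[2,3])/r[2]
    for u,v,a,b in L:
        if np.hypot(u-a,v-b)<minlen: continue
        if rect and not(rect[0]<(u+a)/2<rect[2] and rect[1]<(v+b)/2<rect[3]): continue
        p,q=W(u,v),W(a,b);d=q-p
        print(name,np.round([u,v,a,b]).astype(int),round(np.degrees(np.arctan2(d[1],d[0]))%180,2),np.round((p+q)[:2]/2,4))
lines("w0",.012,100); lines("w1",.012,100); print(); lines("w1",.118,15,(250,105,310,190)); print(); lines("w0",.09,35,(180,90,275,215))
```

```text
w0 [398 138 503 145] 176.17 [0.7134 0.0351]
w0 [501 215 475 323] 86.81 [ 0.7694 -0.0993]
w0 [552   0 520 132] 86.6 [0.7808 0.0994]
w0 [176 288 172  97] 86.47 [ 0.4472 -0.0218]
w0 [488 201 361 194] 176.69 [ 0.6947 -0.0196]
w0 [ 78  64 116 292] 91.62 [ 0.3744 -0.0101]
w0 [176 104 179 281] 86.65 [ 0.4502 -0.0206]
w1 [  0 393  98 323] 35.96 [ 0.3835 -0.348 ]
w1 [408   0 384 171] 86.82 [ 0.7508 -0.0596]
w1 [514 255 554   0] 91.78 [ 0.8839 -0.1036]
w1 [  0 146  50 354] 91.69 [ 0.3835 -0.2252]
w1 [214 371 334 368] 1.74 [ 0.6397 -0.3611]
w1 [396 183 286 176] 176.53 [ 0.705 -0.142]
w1 [ 68 162  54  23] 86.5 [ 0.4459 -0.0639]
w1 [292 174 397 180] 176.58 [ 0.7086 -0.1393]

w1 [271 174 271 157] 92.34 [ 0.6392 -0.1107]
w1 [253 167 268 174] 155.33 [ 0.6321 -0.1141]
w1 [266 182 278 194] 134.11 [ 0.6395 -0.126 ]
w1 [281 141 283 158] 96.43 [ 0.6469 -0.0997]
w1 [269 133 268 113] 92.58 [ 0.6375 -0.0826]
w1 [280 138 278 114] 93.29 [ 0.6446 -0.0846]
w1 [300 120 282 109] 150.25 [ 0.6527 -0.0769]
w1 [281 111 282 132] 94.64 [ 0.6461 -0.0813]
w1 [271 114 272 139] 92.24 [ 0.6397 -0.085 ]

w0 [262 163 260 204] 86.44 [0.5367 0.0108]
w0 [240 203 241 164] 86.76 [0.521  0.0108]
w0 [264 102 265 147] 89.99 [0.5397 0.0552]
w0 [199  92 248  95] 176.53 [0.5108 0.0769]
w0 [252 204 254 167] 85.91 [0.5308 0.0094]
w0 [248 168 247 203] 86.08 [0.5262 0.0094]
```

Emit:
{"method": "servo_tool", "body": {
  "targets": [
    [0,0,0,0.21,-0.005,0,-0.3],
    [0,0,-0.56,0,0,0,-0.3],
    [0,0,0,0,0,0.2,-0.3],
    [0,0,0,0,0,0.2,-0.3],
    [0,0,0,0,0,0.15,-0.3],
    [0,0,0,0,0,0.138,-0.3],
    [0,0,0,0,0,0,-0.3],
    [0,0,0,0,0,0,-0.3]
  ]
}}

```text
time: 3.45
tool_pos: [0.6436, -0.0976, 0.1056]
ee_rot: [[-0.049, 0.999, 0.0], [0.999, 0.049, -0.0], [-0.0, 0.0, -1.0]]
force: [0.4, 0.2, 0.6]
grip_width: 0.351
grip_force: 0.0
```

Run:
```python
from h import *
s=wshot("w2"); print(s["tool_pos"],s["ee_rot"],s["force"])
```

```text
[ 0.64361584 -0.09760163  0.1056109 ] [[-4.93993282e-02  9.98779044e-01  3.57167549e-04]
 [ 9.98779105e-01  4.93993532e-02 -6.15383018e-05]
 [-7.91070121e-05  3.53691534e-04 -9.99999934e-01]] [0.41554475 0.17973703 0.62633956]
```

View pics/w2.png

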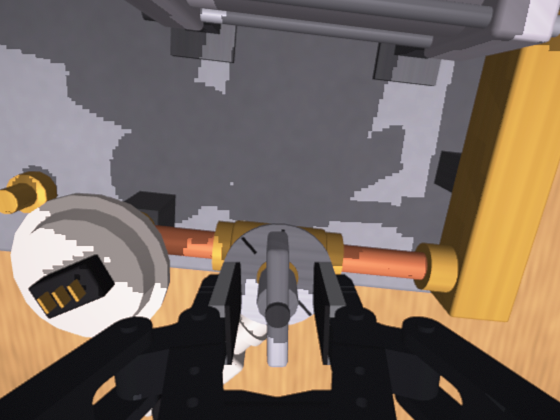

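The wing is centred between the pads, with the pivot at ~(277,300). Closing and turning; final tool angle 41.6°.

Emit:
{"method": "servo_tool", "body": {
  "targets": [
    [0,0,0,0,0,0,-1],
    [0,0,0,0,0,0,-1],
    [0,0,0,0,0,0,-1],
    [0,0,0,0,0,0,-1],
    [0,0,0,0,0,0,-1]
  ],
  "newtons": 40
}}

```text
time: 4.0
tool_pos: [0.6438, -0.098, 0.1069]
ee_rot: [[-0.049, 0.999, 0.002], [0.999, 0.049, -0.0], [-0.001, 0.002, -1.0]]
force: [-3.0, 0.0, 7.1]
grip_width: 0.168
grip_force: 38.9
```

Emit:
{"method": "servo_tool", "body": {
  "targets": [
    [0,0,-0.97,0,0,0,-1],
    [0,0,-0.97,0,0,0,-1],
    [0,0,-0.97,0,0,0,-1],
    [0,0,-0.97,0,0,0,-1],
    [0,0,-0.97,0,0,0,-1],
    [0,0,-0.97,0,0,0,-1],
    [0,0,-0.97,0,0,0,-1],
    [0,0,-0.97,0,0,0,-1],
    [0,0,0,0,0,0,-1],
    [0,0,0,0,0,0,-1],
    [0,0,0,0,0,0,-1]
  ]
}}

```text
time: 5.1
tool_pos: [0.6438, -0.098, 0.1069]
ee_rot: [[-0.664, 0.748, 0.002], [0.748, 0.664, -0.0], [-0.002, 0.001, -1.0]]
force: [-4.4, 0.6, 7.1]
grip_width: 0.165
grip_force: 38.9
```

Emit:
{"method": "servo_tool", "body": {
  "targets": [
    [0,0,0,0,0,0,-0.3],
    [0,0,0,0,0,0,-0.3],
    [0,0,0,0,0,0,-0.3],
    [0,0,0,0,0,-0.15,-0.3],
    [0,0,0,0,0,-0.2,-0.3],
    [0,0,0,-0.2,0,-0.15,-0.3],
    [0,0,0,0,0,0,-0.3]
  ]
}}

```text
time: 5.8
tool_pos: [0.6734, -0.1308, 0.21]
ee_rot: [[-0.663, 0.749, 0.009], [0.749, 0.663, -0.003], [-0.008, 0.005, -1.0]]
force: [1.3, -0.3, -0.4]
grip_width: 0.353
grip_force: 0.0
```

Run:
```python
from h import *
s=wshot("w3",["wing_r","wing_tip_r"]); print(s["tool_pos"],s["force"],s["time"])
P=cloud("w3"); q=np.array([0.6435,-0.098])
m=(P[...,2]>.110)&(P[...,2]<.124)&(np.hypot(P[...,0]-q[0],P[...,1]-q[1])<.026)
A=P[m][:,:2];w,v=np.linalg.eigh(np.cov(A.T));print(len(A),A.mean(0),np.degrees(np.arctan2(v[1,1],v[0,1]))%180)
im=cv2.imread("pics/w3.png");f=np.load("pics/w3.npz");M=f["M"];K=f["K"];z=.118
u0,v0=px("w3",[*q,.118]);print(u0,v0)
def W(u,v):
    r=M[:3,:3]@np.linalg.solve(K,[u,v,1]);return M[:3,3]+r*(z-M[2,3])/r[2]
for u,v,a,b in cv2.createLineSegmentDetector().detect(cv2.cvtColor(im,cv2.COLOR_BGR2GRAY))[0][:,0]:
    if np.hypot((u+a)/2-u0,(v+b)/2-v0)<50 and np.hypot(u-a,v-b)>18:
        d=W(a,b)-W(u,v);print(np.round([u,v,a,b]),round(np.degrees(np.arctan2(d[1],d[0]))%180,1))
x,y=int(max(0,u0-90)),int(max(0,v0-90));cv2.imwrite("pics/w3c.png",cv2.resize(im[y:y+180,x:x+180],None,fx=3,fy=3,interpolation=2))
```

```text
wing_r [([0.6459, -0.0993, 0.104], 0.69), ([0.5925, -0.2012, -0.0014], 0.31)]
wing_tip_r [([0.6338, -0.0779, 0.1081], 0.59)]
[ 0.67338346 -0.13083164  0.21001174] [ 1.3240819  -0.25859394 -0.41329233] 5.8
1244 [ 0.64198029 -0.09795257] 131.4014037969264
276.85779845206406 149.89199524647313
[247. 117. 238. 137.] 106.0
[282. 151. 282. 178.] 131.6
[319. 195. 300. 177.] 179.1
[268. 189. 250. 172.] 176.3
[246. 167. 237. 142.] 148.8
[307. 162. 312. 143.] 118.5
[313. 143. 303. 118.] 153.9
[280. 139. 280. 111.] 132.1
[302. 117. 283. 106.] 13.3
[283. 111. 283. 132.] 131.4
[279. 184. 279. 159.] 131.6
[271. 111. 271. 139.] 131.1
[271. 159. 271. 184.] 132.2
```

View pics/w3c.png

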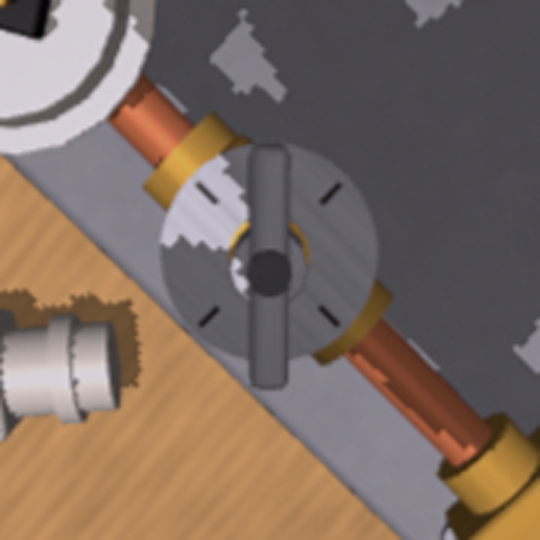

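The crop shows the wing at its middle line, at 131.6° world, which is 45° to the pipe. Now to the T-handle, gripping 24 mm right of the rod.

Emit:
{"method": "servo_tool", "body": {
  "targets": [
    [0,0,1,0,0,0,0.1],
    [0,0,1,0,0,0,0.1],
    [0,0,1,0,0,0,0.1],
    [0,0,1,0,0,0,0.1],
    [0,0,1,0,0,0,0.1],
    [0,0,1,0,0,0,0.1],
    [0,0,1,0,0,0,0.1],
    [0,0,1,0,0,0,0.1],
    [0,0,1,0,0,0,0.1]
  ]
}}

```text
time: 6.85
tool_pos: [0.6689, -0.127, 0.2031]
ee_rot: [[0.062, 0.998, -0.003], [0.998, -0.062, 0.001], [0.001, -0.003, -1.0]]
force: [-0.2, 0.1, 0.0]
grip_width: 0.551
grip_force: 0.0
```

Emit:
{"method": "servo_tool", "body": {
  "targets": [
    [0,0,0,0.13,-0.151,0,0.1],
    [0,0,0,0.13,-0.151,0,0.1],
    [0,0,0,0.13,-0.151,0,0.1],
    [0,0,0,0.13,-0.151,0,0.1],
    [0,0,0,0.13,-0.151,0,0.1],
    [0,0,0,0,0,0,0.1],
    [0,0,0,0,0,0,0.1]
  ]
}}

```text
time: 7.55
tool_pos: [0.526, 0.0117, 0.2041]
ee_rot: [[0.058, 0.998, -0.001], [0.998, -0.058, 0.0], [-0.0, -0.001, -1.0]]
force: [-0.2, -0.8, 0.1]
grip_width: 0.548
grip_force: 0.0
```

Run:
```python
from h import *
s=wshot("w4",["handle","pointer","index","wing_r"]); print(s["tool_pos"],s["ee_rot"],s["force"],s["time"])
print(px("w4",[.5315,.0323,.098]),px("w4",[.5315,.083,.06]),px("w4",[.475,.09,.052]),px("w4",[*s["tool_pos"][:2],.098]))
```

```text
handle [([0.533, 0.0322, 0.0906], 0.74)]
pointer [([0.5352, 0.0842, 0.0606], 0.77)]
index [([0.4763, 0.0897, 0.0516], 0.83)]
wing_r [([0.4755, 0.0922, 0.054], 0.35)]
[0.52595358 0.0116511  0.20411917] [[ 5.77394580e-02  9.98330786e-01 -1.34013967e-03]
 [ 9.98331685e-01 -5.77394424e-02  5.03260958e-05]
 [-2.71368266e-05 -1.34080970e-03 -9.99999101e-01]] [-0.18684453 -0.77929901  0.13303712] 7.55
[285.42191313 183.71602798] [280.62286169 101.35094981] [201.40246732  95.93880903] [278.61170132 214.94193268]
```

View pics/w4.png

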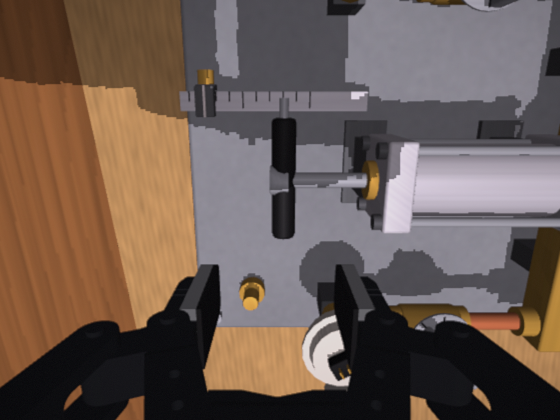

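The picture shows the crossbar at (284,180), where I predicted it, the pointer at (284,105) and the rider at (206,98). Descending.

Emit:
{"method": "servo_tool", "body": {
  "targets": [
    [0,0,0,0,0.018,0.2,0.1],
    [0,0,0,0,0,0.2,0.1],
    [0,0,0,0,0,0.2,0.1],
    [0,0,0,0,0,0,0.1],
    [0,0,0,0,0,0,0.1]
  ]
}}

```text
time: 8.3
tool_pos: [0.5308, 0.0103, 0.0852]
ee_rot: [[0.06, 0.998, -0.001], [0.998, -0.06, 0.0], [-0.0, -0.001, -1.0]]
force: [0.9, 0.2, 0.3]
grip_width: 0.553
grip_force: 0.0
```

Run:
```python
from h import *
s=wshot("w5",["handle","pointer","index"]); print(s["tool_pos"],s["force"],s["time"])
```

```text
handle [([0.5322, 0.0283, 0.0879], 0.9)]
pointer [([0.5336, 0.0813, 0.0636], 0.6)]
index [([0.4742, 0.0898, 0.051], 0.97)]
[0.53083227 0.01031401 0.08516788] [0.9428952  0.18364492 0.26714754] 8.3
```

View pics/w5.png

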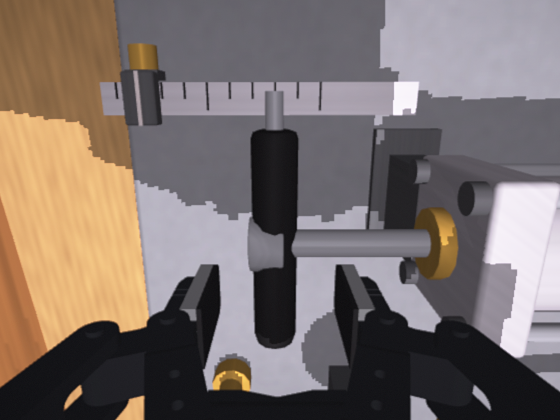

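The crossbar lies between the pads, at ~(275,300), clear of the rod. The pointer is at col ~274 and the white index line at col ~140. Gripping.

Emit:
{"method": "servo_tool", "body": {
  "targets": [
    [0,0,0,0,0,0,-1],
    [0,0,0,0,0,0,-1],
    [0,0,0,0,0,0,-1],
    [0,0,0,0,0,0,-1],
    [0,0,0,0,0,0,-1],
    [0,0,0,0,0,0,-1]
  ],
  "newtons": 60
}}

```text
time: 9.1
tool_pos: [0.5301, 0.0106, 0.0856]
ee_rot: [[0.059, 0.998, -0.001], [0.998, -0.059, -0.0], [-0.0, -0.001, -1.0]]
force: [-7.7, -0.7, 10.6]
grip_width: 0.164
grip_force: 58.4
```

```bash
cat >> h.py <<'E'
def gap(name,rp,rl,show=False):
    """columns of pointer and index line found in image rows -> pump-x gap"""
    f=np.load(f"pics/{name}.npz");M=f["M"];K=f["K"]
    def W(u,v,z):
        r=M[:3,:3]@np.linalg.solve(K,[u,v,1]);return M[:3,3]+r*(z-M[2,3])/r[2]
    xd=np.array([.9982,-.0593,0])
    return xd@W(*rp,.060)-xd@W(*rl,.052), W(*rp,.06), W(*rl,.052)
E
python3 - <<'E'
from h import *
s=wshot("w6",["pointer","index"]); print(s["tool_pos"],s["force"],s["grip_width"])
g=cv2.imread("pics/w6.png",0)
print("line rows");[print(r,g[r,118:166].tolist()) for r in (85,95,105)]
print("ptr rows");[print(r,g[r,255:295].tolist()) for r in (94,100,115,122)]
print(gap("w6",(274.5,97),(140,98)))
E
```

```text
pointer [([0.5372, 0.0834, 0.0662], 0.68), ([0.5329, 0.0303, 0.0907], 0.38)]
index [([0.475, 0.0893, 0.05], 0.78)]
[0.53006069 0.01064824 0.08555003] [-7.66301403 -0.74210359 10.61331938] 0.16419474540341283
line rows
85 [40, 121, 146, 147, 145, 118, 78, 62, 62, 63, 64, 62, 63, 64, 65, 64, 66, 64, 78, 144, 167, 167, 155, 109, 72, 67, 68, 69, 70, 69, 69, 69, 68, 67, 67, 67, 64, 58, 48, 39, 36, 35, 48, 110, 83, 35, 76, 134]
95 [70, 36, 97, 139, 150, 149, 122, 80, 63, 63, 64, 63, 63, 64, 64, 66, 65, 65, 63, 79, 142, 166, 167, 154, 108, 72, 66, 68, 68, 70, 70, 69, 69, 69, 68, 67, 67, 64, 59, 47, 38, 37, 34, 47, 103, 77, 39, 99]
105 [150, 150, 150, 150, 150, 150, 150, 131, 88, 64, 64, 63, 63, 63, 64, 65, 65, 65, 65, 63, 79, 140, 163, 163, 148, 103, 70, 66, 67, 69, 69, 70, 69, 68, 68, 67, 66, 66, 64, 58, 45, 37, 36, 36, 66, 133, 155, 155]
ptr rows
94 [112, 156, 166, 165, 166, 165, 166, 166, 166, 166, 167, 166, 134, 100, 95, 104, 110, 116, 120, 125, 132, 142, 145, 142, 135, 126, 121, 116, 112, 104, 101, 147, 167, 167, 166, 167, 166, 166, 167, 166]
100 [159, 162, 162, 162, 162, 162, 162, 162, 162, 162, 163, 162, 134, 101, 96, 104, 111, 117, 122, 125, 132, 142, 145, 142, 135, 127, 121, 116, 112, 104, 101, 145, 163, 163, 163, 164, 163, 163, 163, 163]
115 [146, 146, 147, 147, 147, 147, 147, 147, 148, 147, 148, 147, 122, 96, 97, 104, 110, 116, 121, 125, 132, 141, 144, 141, 135, 127, 121, 116, 112, 105, 99, 132, 148, 149, 148, 148, 148, 148, 148, 148]
122 [106, 106, 106, 106, 107, 107, 107, 106, 107, 107, 107, 107, 93, 88, 96, 104, 111, 116, 120, 125, 131, 140, 141, 140, 134, 127, 122, 116, 112, 105, 97, 101, 105, 106, 105, 105, 106, 106, 105, 106]
(np.float64(0.05624352042096625), array([0.53250984, 0.08399814, 0.06      ]), array([0.47634418, 0.08701585, 0.052     ]))
```

```bash
cat >> h.py <<'E'
def gap2(name,rp,rl,zp=.09):
    f=np.load(f"pics/{name}.npz");M=f["M"];K=f["K"]
    def W(u,v,z):
        r=M[:3,:3]@np.linalg.solve(K,[u,v,1]);return M[:3,3]+r*(z-M[2,3])/r[2]
    xd=np.array([.9982,-.0593,0])
    return xd@W(*rp,zp)-xd@W(*rl,.052), W(*rp,zp), W(*rl,.052)
E
python3 - <<'E'
from h import *
print(gap2("w6",(276.6,98),(140.1,98)), np.load("pics/w6.npz")["M"])
E
```

```text
(np.float64(0.057106304065449365), array([0.53337835, 0.08336354, 0.09      ]), array([0.4763859 , 0.08701336, 0.052     ])) [[ 0.99823143 -0.05645213 -0.01863257  0.5336278 ]
 [-0.05942103 -0.9568766  -0.28435243  0.08249513]
 [-0.00177677  0.2849567  -0.95853874  0.21640657]
 [ 0.          0.          0.          1.        ]]
```

Emit:
{"method": "servo_tool", "body": {
  "targets": [
    [0,0,0,0,-0.025,0,-1],
    [0,0,0,0,-0.025,0,-1],
    [0,0,0,0,-0.025,0,-1],
    [0,0,0,0,-0.025,0,-1],
    [0,0,0,0,-0.025,0,-1],
    [0,0,0,0,-0.025,0,-1],
    [0,0,0,0,-0.025,0,-1],
    [0,0,0,0,-0.025,0,-1],
    [0,0,0,0,-0.025,0,-1],
    [0,0,0,0,-0.025,0,-1],
    [0,0,0,0,0,0,-1],
    [0,0,0,0,0,0,-1]
  ]
}}

```text
time: 10.45
tool_pos: [0.4827, 0.0134, 0.0856]
ee_rot: [[0.059, 0.998, 0.006], [0.998, -0.059, -0.0], [-0.0, 0.006, -1.0]]
force: [8.7, 0.2, -1.1]
grip_width: 0.162
grip_force: 58.7
```

```bash
cat >> h.py <<'E'
def prof(name,rows,a,b):
    g=cv2.imread(f"pics/{name}.png",0)
    for r in rows: print(r,a,g[r,a:b].tolist())
E
python3 - <<'E'
from h import *
s=wshot("w7"); print(s["tool_pos"],s["ee_rot"],s["force"],s["grip_width"],s["time"])
im=cv2.imread("pics/w7.png");cv2.imwrite("pics/w7c.png",cv2.resize(im[30:180,190:350],None,fx=4,fy=4,interpolation=0))
prof("w7",(75,85,90,110),235,300)
E
```

```text
[0.48268716 0.01344342 0.08564677] [[ 5.93561760e-02  9.98220891e-01  5.64767535e-03]
 [ 9.98236868e-01 -5.93551454e-02 -3.50048815e-04]
 [-1.42074484e-05  5.65849531e-03 -9.99983990e-01]] [ 8.72947046  0.16017655 -1.14831951] 0.16224419621111033 10.45
75 235 [95, 68, 52, 59, 61, 60, 60, 60, 60, 62, 63, 62, 63, 63, 63, 85, 139, 158, 158, 142, 98, 66, 64, 65, 66, 67, 66, 67, 66, 66, 66, 66, 63, 55, 44, 68, 90, 95, 95, 94, 95, 94, 95, 95, 95, 94, 95, 95, 95, 95, 95, 95, 95, 94, 94, 94, 94, 94, 94, 94, 94, 94, 94, 94, 95]
85 235 [139, 99, 57, 57, 60, 61, 60, 59, 60, 60, 62, 62, 62, 62, 62, 71, 136, 159, 159, 145, 101, 66, 65, 65, 65, 67, 67, 66, 65, 65, 65, 64, 64, 57, 42, 38, 79, 129, 144, 145, 144, 145, 145, 145, 145, 145, 146, 145, 146, 145, 145, 145, 146, 146, 146, 146, 128, 77, 43, 101, 138, 147, 147, 146, 147]
90 235 [144, 112, 69, 57, 60, 59, 60, 59, 60, 61, 62, 63, 62, 62, 60, 71, 135, 158, 160, 158, 111, 67, 63, 65, 67, 67, 66, 66, 66, 65, 65, 65, 63, 56, 43, 38, 81, 132, 147, 147, 147, 147, 148, 147, 148, 147, 147, 148, 148, 149, 148, 148, 149, 148, 149, 149, 132, 78, 50, 125, 150, 149, 149, 148, 149]
110 235 [142, 140, 95, 53, 57, 59, 59, 59, 59, 59, 60, 61, 61, 61, 61, 63, 97, 139, 152, 152, 115, 73, 63, 63, 64, 66, 64, 65, 65, 65, 63, 63, 63, 69, 81, 88, 95, 100, 104, 108, 112, 119, 126, 125, 120, 112, 108, 104, 100, 94, 88, 114, 139, 146, 145, 145, 146, 146, 146, 145, 146, 145, 146, 146, 146]
```

View pics/w7c.png

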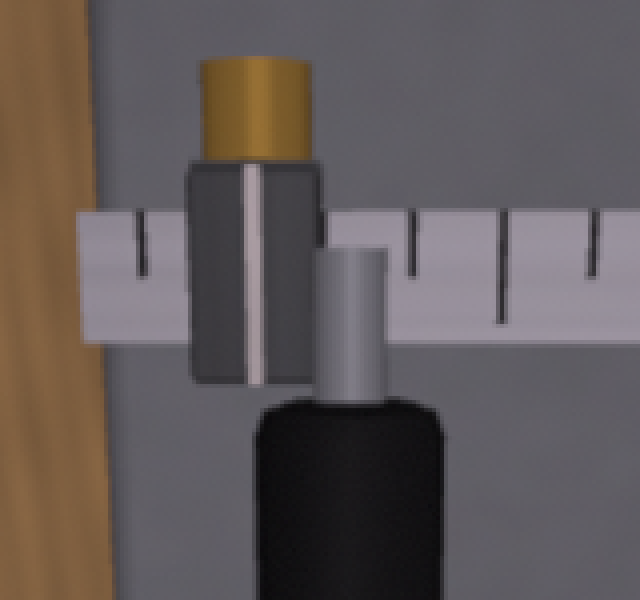

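The stub over the pointer has its centre at col ~277. The index line is at col ~253.5, so about 8–9 mm is left.

Run:
```python
from h import *
print(gap2("w7",(277.1,110),(253.5,110)), gap2("w7",(278.1,110),(254.5,110))[0])
```

```text
(np.float64(0.009730582318939085), array([0.48592098, 0.08243744, 0.09      ]), array([0.47615643, 0.082161  , 0.052     ])) 0.009633496799516694
```

Emit:
{"method": "servo_tool", "body": {
  "targets": [
    [0,0,0,0,-0.024,0,-1],
    [0,0,0,0,-0.025,0,-1],
    [0,0,0,0,0,0,-1],
    [0,0,0,0,0,0,-1],
    [0,0,0,0,0,0,-1]
  ]
}}

```text
time: 11.0
tool_pos: [0.4732, 0.014, 0.0856]
ee_rot: [[0.059, 0.998, 0.006], [0.998, -0.059, -0.0], [-0.0, 0.006, -1.0]]
force: [10.5, -0.9, -1.5]
grip_width: 0.164
grip_force: 59.1
```

Run:
```python
from h import *
s=wshot("w8"); print(s["tool_pos"],s["force"],s["time"],s["grip_width"])
prof("w8",(75,85,105,115),255,300)
im=cv2.imread("pics/w8.png");cv2.imwrite("pics/w8c.png",cv2.resize(im[30:180,190:350],None,fx=4,fy=4,interpolation=0))
```

```text
[0.47318921 0.01399532 0.08564199] [10.53203987 -0.94713842 -1.48293351] 11.0 0.16414701426140077
75 255 [95, 94, 95, 94, 68, 53, 59, 63, 62, 61, 61, 61, 61, 63, 63, 64, 63, 64, 86, 140, 159, 159, 144, 99, 65, 64, 66, 67, 67, 67, 67, 67, 66, 66, 66, 63, 55, 53, 82, 95, 95, 94, 95, 94, 95]
85 255 [140, 140, 142, 140, 94, 53, 58, 61, 61, 60, 61, 61, 61, 62, 62, 63, 62, 63, 85, 141, 161, 161, 145, 100, 66, 65, 65, 67, 67, 67, 67, 67, 65, 65, 65, 62, 52, 51, 121, 144, 146, 145, 145, 145, 145]
105 255 [143, 144, 145, 144, 102, 59, 57, 61, 61, 61, 59, 60, 60, 69, 80, 88, 94, 98, 103, 107, 111, 118, 125, 125, 120, 113, 107, 104, 99, 95, 87, 73, 64, 64, 64, 59, 58, 102, 138, 147, 147, 146, 146, 146, 146]
115 255 [127, 127, 128, 127, 100, 64, 55, 60, 60, 60, 59, 60, 60, 68, 80, 87, 93, 99, 103, 107, 111, 117, 125, 124, 119, 113, 107, 104, 99, 95, 87, 71, 63, 63, 62, 58, 56, 88, 120, 129, 129, 129, 130, 129, 129]
```

View pics/w8c.png

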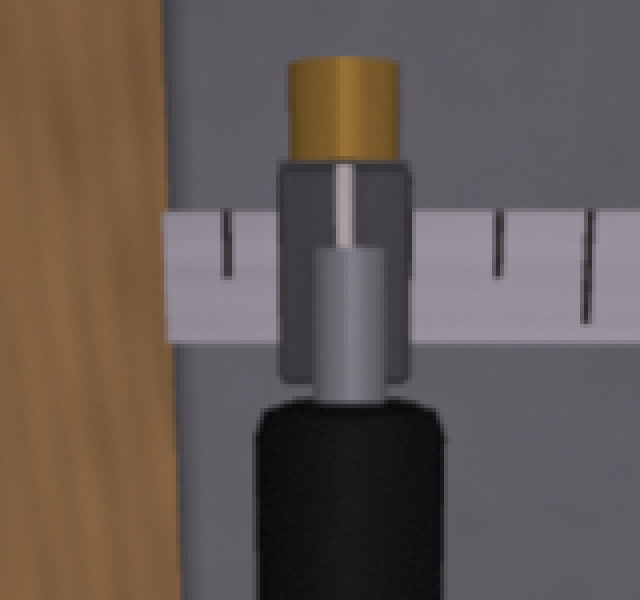

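Run:
```python
from h import *
print(gap2("w8",(277.2,105),(275.7,85)))
for z in (.06,.09):
    pass
for n in ["scene","side"]:
    read_camera(n)
    for k in ["pointer","index","wing_tip_r"]: print(n,k,[(np.round(q["centre"],4).tolist(),round(q["p"],2)) for q in spot_point(n,k)[:2]])
s=read_state();print(s["tool_pos"],s["force"])
```

```text
(np.float64(0.00038102126480055176), array([0.47654599, 0.08454268, 0.09      ]), array([0.47661432, 0.09211819, 0.052     ]))
scene pointer [([0.4752, 0.0846, 0.0576], 0.7), ([0.4742, 0.0374, 0.0911], 0.59)]
scene index [([0.4718, 0.089, 0.0547], 0.5)]
scene wing_tip_r [([0.6313, -0.0807, 0.1092], 0.67), ([0.6593, 0.1727, 0.1078], 0.56)]
side pointer []
side index []
side wing_tip_r [([0.6307, -0.0834, 0.1057], 0.7), ([0.6579, 0.1733, 0.1008], 0.39)]
[0.47321635 0.01399419 0.08564619] [10.3225997   0.1534855  -1.85405369]
```

```bash
python3 -c "
from rig import *
print(finish_job())"
```

```text
the job is handed in; nothing more can be done
None
```

I turned the switch-side (right) cock to half open with the pump handle home, then drew the T-handle out to the index. The wrist camera put the pointer within about 0.4 mm of the line. I handed the job in with the gripper still holding the handle.

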